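# Slide the tall shell into the lamp circle and switch on the lamp

### The arm

A 6-joint arm with a two-finger parallel gripper is mounted at the origin on the work surface. World frame = base frame: x ahead of the robot, y to its left, z up, the work surface at z = 0. Lengths are in m, angles in rad, forces in N, time in s.
With the tool pointing down it reaches from about 0.25 to 0.725 m from the base axis. Payload 4 kg.
Tool frame: the origin (TCP) lies midway between the tips of the shut fingers; the grasp point (between the pads) lies 19 mm behind it (bot.grip_point_offset is the distance from the TCP to the grasp point, in m); z points along the fingers, y is the line along which they close (so a half turn about z gives the same grasp; the last joint's range is limited). The gripper opens to 85 mm and grips with 20 to 120 N. Pads are 22 mm wide; open, the fingers measure 114 mm over their backs; the gripper's body (76 mm by 85 mm) begins 54 mm behind the grasp point. The pads swing forward as they close: fully open they stand 13 mm farther back than shut.
Start: joints at [1.192, 0.241, 0.005, 1.335, 0, 1.571], TCP at [0.185, 0.465, 0.231] pointing down, gripper open.
Joint ranges: [-2.72, 2.72], [-1.05, 1.87], [-1.09, 1.28], [-1.99, 2.15], [-1.42, 1.44], [-3.14, 3.14]. Speed limits (rad/s): [2.79, 2.79, 3.14, 3.14, 3.14, 3.14].

### API

Orientations are given as a unit quaternion [x, y, z, w].
In Python, from workcell import bot gives the robot as it stands.
- The arm moves only by the tool step_arm, never from a script. Its argument "targets" is text: rows parted by semicolons, each of 7 numbers parted by spaces: the opening, from -1 (shut) to 1 (fully open), so that 0 is half open, then the shift along the world's x, y, z normalised to -1 to 1, where 1 is 0.5 m, then the turn, a rotation vector about the world's x, y, z normalised to -1 to 1, where 1 is pi/4 rad. In form: gripper x y z wx wy wz; .... A call has 1 to 10 rows; each row is the pose to reach, as a shift and turn from the pose commanded when the call began; what a row does not reach only later rows make up. A row lasts 1/12 s, in which the tool goes at most 41.7 mm and 7.16 degrees, less where a joint would pass 70% of its speed; a pose out of reach is approached as far as the arm can. A call with a number of a shift or a turn outside -1 to 1 is refused whole. A call with a gripper value outside its range is refused whole. The fingers move at their own pace and stop on an object; the grip force is fixed at half the most. Time passes only in rows, so rows that repeat a pose let the fingers close. It gives the time, the measured TCP pose, the force, the opening and the grip force at its end, in the units of the state.
- bot.get_obs(): the state, without advancing time (a new reading comes with each control period).
- bot.camera(name): name is "scene" or "side" or "wrist"; returns the picture (480x640x3 uint8, red, green, blue); there is no depth.
- bot.camera_info(name): a dict with "vertical_fov" (degrees; the focal length in pixels is half the picture's height over the tangent of half this angle, whatever the lens; pixels are square), "cx", "cy" (the principal point, pixels), "pose" (4x4, takes a point from camera to world coordinates). Camera axes: x right, y up, looking along -z (the intrinsics and any distortion apply to the point x, -y, -z); pixel columns grow to the right and rows downward; lengths in m; the calibration is good to about 2 mm. A picture is of the moment at which its call begins: read the wrist's pose just before it. camera_info takes no time and is no camera call; for the wrist camera it gives the pose at the moment of the call.
- bot.job_done(): hands the job in; it is judged then, once.
The state is a dict: "clock": time; "joint_pos": joint angles; "joint_vel": joint speeds; "tau": joint torques, N m; "eef_pos": TCP position; "tool_rot": TCP orientation; "ft_force": force on the tool from outside, world axes, zero at the start; "ft_torque": the same for the moment, N m; "grip_width": finger opening in m; "grasp_force": force on a finger pad.
Only numpy, scipy, OpenCV 4.12 (cv2) and the standard library are available. Lean on these libraries where they do the work, as an engineer would, in place of code of your own. Each camera call takes 0.05 s, during which the arm holds its last target. There are 200 camera calls.

### The job

Push the tall, top-heavy shell across the bench, gently and low on its wooden foot so that it slides upright without rocking, until the foot stands wholly inside the brass-edged circle; touch only the foot, and do not pinch or lift it. Then let go of it and press the button of the little white lamp switch all the way down with a fingertip, release it, and finish clear. Leave everything else on the bench where it is.

Things in the scene. Friction and masses are not known exactly. Their poses are not given: they have to be found in the camera images.
- stand: The tall shell's foot: an upright wooden cylinder, 68 mm diameter, 32 mm high, loose on the bench. Origin at the centre of its underside, z up. The whole (foot, stem, shell) is 210 mm tall, about 0.36 kg and top-heavy: pushed above the foot, or fast, it tips. The foot's side is upright and smooth; it slides with wood-on-wood friction of a few newtons and stops when the push stops.
- shell: What the foot carries, fixed to it (same origin and axes as stand): a brass stem from 32 to 74 mm height, at most 40 mm wide, then an upright pale shell (cream, with tan knobs and spiral), 136 mm tall, at most 54 mm wide (at about 140 mm height). Not to be touched.
- mark: The lamp circle: a flat round pale marble inlay with a brass edge, flush with the bench, no step (seen only). Origin at its centre. Brass edge from 49 to 54 mm radius.
- switch_top (a point): Centre of the top of the switch's round button, 28 mm diameter, about 22 mm above the bench, standing in a round white housing on a flat white 100 mm long box fixed to the bench; pressed straight down.
- switch (a joint): Travel of the button in m: 0 up, 0.006 fully down (about 5 N); it springs back when released.
- squat: Bystander: short shell on a wooden disc, 105 mm tall, 72 mm wide. Origin at the centre of its underside. Not to be moved.
- cup: Bystander: white plastic cup, 80 mm tall, 68 mm wide. Origin at the centre of its underside. Not to be moved.
- jar: Bystander: amber glass jar, 75 mm tall, 52 mm wide. Origin at the centre of its underside. Not to be moved.
- dop_a: Bystander: pale turned-wood engraving handle standing on end, 70 mm tall, 48 mm wide. Origin at the centre of its underside. Not to be moved.
- dop_b: Bystander: another such turned-wood handle, 70 mm tall, 48 mm wide. Origin at the centre of its underside. Not to be moved.
- burin_a: Bystander: engraving tool with a wooden handle, lying, 170 mm long. Origin on its length, near the middle. Not to be moved.
- burin_b: Bystander: engraving tool with a wooden handle, lying, 150 mm long. Origin on its length, near the middle. Not to be moved.
Things that resemble listed ones, but are neither listed nor needed, are in the scene too. What is shaped like the stand but pink is not meant. What is shaped like the part that bears switch_top but pink is not meant.

How it is judged:
By the outcome, as a careful person would: the job done as asked, in the order asked, and still so for the second after the job is handed in, with the robot touching nothing.
It also fails if it takes over 72 s, if anything falls off the work surface, if the arm or the gripper's body presses on something with over 40 N, if the wrist force passes 120 N, or if a joint passes its speed limit or range.

## Working session

There is one attempt and no reset: what is moved stays moved. The work goes in short steps, Python scripts to look and compute and a tool call to move; the robot and the scene stay as the last step left them, time stands still between calls to the robot, and variables do not carry over. Pictures are saved under pics/ and viewed, at most 10 in all, crops included, and the job is handed in when it is done.

Besides the shell and the picture viewer there is one more tool, called after "Emit:" as name(argument=value, ...) on one line, values as JSON. step_arm: Moves the arm, as the interface text tells. Scaled input: -1 to 1 covers 0.5 m each way for a shift and pi/4 rad each way for a turn. Its arguments: {"type":"object","properties":{"targets":{"type":"string"}},"required":["targets"]}

```bash
mkdir -p pics
cat > h.py <<'E'
import numpy as np, cv2
from workcell import bot
def grab(n,f):
    i=bot.camera_info(n); im=bot.camera(n); cv2.imwrite('pics/'+f,im[:,:,::-1]); return im,i
def ray(i,u,v):
    f=240/np.tan(np.radians(i['vertical_fov'])/2); P=np.array(i['pose'])
    d=P[:3,:3]@np.array([(u-i['cx'])/f,-(v-i['cy'])/f,-1]); return P[:3,3],d
def onz(i,u,v,z=0):
    o,d=ray(i,u,v); return (o+d*(z-o[2])/d[2])
def proj(i,p):
    f=240/np.tan(np.radians(i['vertical_fov'])/2); P=np.array(i['pose'])
    c=P[:3,:3].T@(np.array(p)-P[:3,3]); return i['cx']-f*c[0]/c[2], i['cy']+f*c[1]/c[2]
E
python3 - <<'E'
from h import *
for n in ['scene','side']:
    im,i=grab(n,n+'0.png'); print(n,{k:(np.round(v,3).tolist() if k=='pose' else v) for k,v in i.items()})
o=bot.get_obs();print(o['clock'],o['eef_pos'],o['tool_rot'],o['grip_width'])
E
```

```text
scene {'vertical_fov': 56.87086820194924, 'cx': 317.21030481609137, 'cy': 233.0842562114436, 'pose': [[0.61, -0.553, 0.567, 1.149], [0.792, 0.444, -0.419, -0.399], [-0.02, 0.705, 0.709, 0.762], [0.0, 0.0, 0.0, 1.0]]}
side {'vertical_fov': 52.9164085176195, 'cx': 314.07893420333505, 'cy': 234.8188169127491, 'pose': [[-0.991, 0.084, -0.108, 0.483], [-0.135, -0.487, 0.863, 0.823], [0.02, 0.869, 0.494, 0.497], [0.0, 0.0, 0.0, 1.0]]}
0.1 [0.18468922 0.46404246 0.23050743] [ 1.88258296e-01  9.82119113e-01 -9.12264513e-04 -1.74342982e-04] 0.08514580859567798
```

View pics/scene0.png

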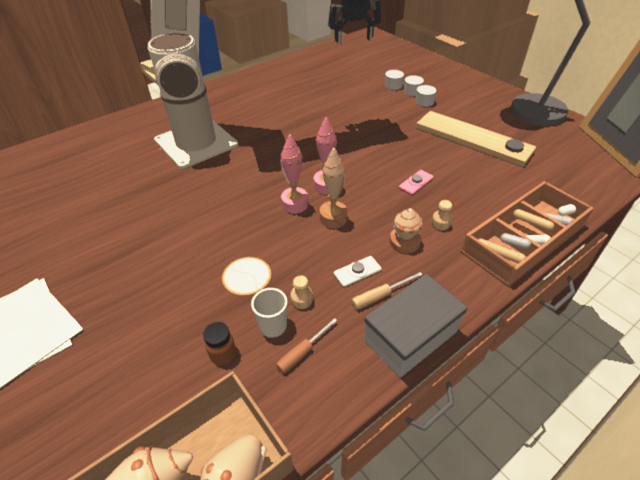

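View pics/side0.png

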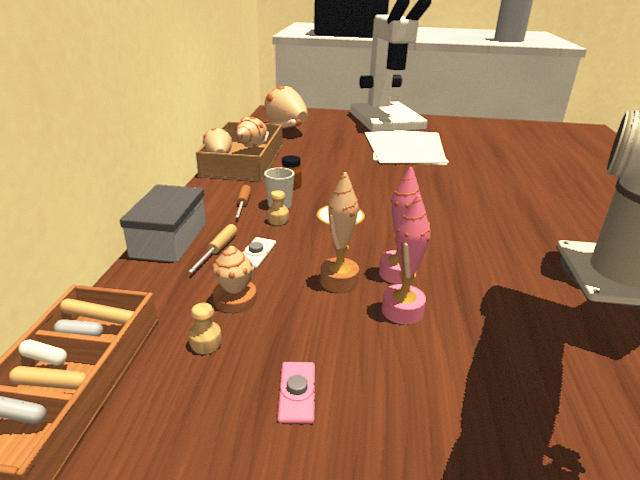

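The scene view shows three tall shells: the tan one with a wooden foot at (334,213), and pink ones at (294,200) and (325,180). The tan one fits the description. There are two switches: white at (357,271) and pink at (417,182). The white one is meant. The lamp circle is at (247,275), the cup at (270,313), dop_a at (301,293) and the squat at (406,235). The side view agrees, with the tan foot at (340,275), white switch at (257,248) and circle at (341,214).

```bash
cat > m.py <<'E'
from h import *
from scipy.optimize import least_squares
def foot(n,im,i,seed,vmin,name,box=(45,40)):
    hsv=cv2.cvtColor(im,cv2.COLOR_RGB2HSV)
    m=cv2.inRange(hsv,(8,150,95),(20,255,255)); u,v=seed
    w=np.zeros_like(m); w[v-20:v+22,u-24:u+24]=m[v-20:v+22,u-24:u+24]
    w=cv2.morphologyEx(w,cv2.MORPH_OPEN,np.ones((3,3),np.uint8))
    pts=[]
    cols=np.where(w.any(0))[0]
    for c in cols[3:-3]:
        pts.append(onz(i,c,np.where(w[:,c])[0].max()+.5)[:2])
    pts=np.array(pts); cam=np.array(i['pose'])[:2,3]
    x0=pts.mean(0)+(pts.mean(0)-cam)/np.linalg.norm(pts.mean(0)-cam)*.03
    r=least_squares(lambda c:np.hypot(*(pts-c).T)-.034,x0,loss='soft_l1',f_scale=.001)
    print(n,'foot',r.x,'rms',np.sqrt(np.mean(r.fun**2)),len(pts),cols.min(),cols.max())
    return w,r.x
E
python3 - <<'E'
from m import *
T=[]
for n,s,mk,sw in [('scene',(334,214),(247,275),(358,268)),('side',(340,276),(341,214),(257,247))]:
    i=bot.camera_info(n); im=cv2.imread(f'pics/{n}0.png')[:,:,::-1].copy()
    w,c=foot(n,im,i,s,0,n)
    # mark (bright)
    hsv=cv2.cvtColor(im,cv2.COLOR_RGB2HSV)
    if n=='scene':
        m=cv2.inRange(hsv,(0,0,150),(40,255,255)); a=np.zeros_like(m); a[252:298,215:280]=m[252:298,215:280]
        cs=max(cv2.findContours(a,0,1)[0],key=cv2.contourArea)
        p=np.array([onz(i,*q[0])[:2] for q in cs]); r=least_squares(lambda c:np.hypot(*(p-c[:2]).T)-c[2],[*p.mean(0),.05])
        print('mark',r.x,np.std(r.fun))
    # button: dark grey
    u,v=sw; m=cv2.inRange(hsv,(0,0,30),(180,90,150)); a=np.zeros_like(m); a[v-9:v+9,u-11:u+11]=m[v-9:v+9,u-11:u+11]
    cs=max(cv2.findContours(a,0,1)[0],key=cv2.contourArea); x,y,ww,hh=cv2.boundingRect(cs); print('btn',x,y,ww,hh,onz(i,x+ww/2-.5,y+hh/2-.5,.021))
    for k,q in dict(scene=dict(cup=(271,325),jar=(221,353),dopa=(302,298),dopb=(442,222),squat=(406,240),pinkA=(295,203),pinkB=(326,184),bur_b0=(356,302),bur_b1=(422,276)),side=dict(cup=(280,200),dopa=(278,217),dopb=(205,342),squat=(235,296),pinkA=(398,268),pinkB=(404,306))).get(n,{}).items(): print(n,k,np.round(onz(i,*q,.01)[:2],3))
    im2=im[:,:,::-1].copy(); 
    for t in np.linspace(0,6.28,40):
        q=proj(i,[c[0]+.034*np.cos(t),c[1]+.034*np.sin(t),0]); im2[int(q[1]),int(q[0])]=(0,255,0)
    T.append(cv2.resize(im2[190:310,215:385] if n=='scene' else im2[190:310,220:390],(680//1,480),interpolation=cv2.INTER_NEAREST)[:,:])
cv2.imwrite('pics/crop.png',cv2.resize(np.hstack(T),(800,300),interpolation=cv2.INTER_AREA))
E
```

```text
m.py:13: RuntimeWarning: Mean of empty slice.
  x0=pts.mean(0)+(pts.mean(0)-cam)/np.linalg.norm(pts.mean(0)-cam)*.03
  ret = ret.dtype.type(ret / rcount)
Traceback (most recent call last):
  File "m.py", line 14, in foot
    r=least_squares(lambda c:np.hypot(*(pts-c).T)-.034,x0,loss='soft_l1',f_scale=.001)
ValueError: Initial guess is outside of provided bounds
```

```bash
sed -i 's/(8,150,95),(20,255,255)/LO,(22,255,255)/; s/^def foot/LO=(7,130,90)\ndef foot/' m.py
cat > go.py <<'E'
from m import *
import m
T=[]
for n,s,sw in [('scene',(334,214),(358,268)),('side',(340,276),(257,247))]:
    i=bot.camera_info(n); im=cv2.imread(f'pics/{n}0.png')[:,:,::-1].copy()
    hsv=cv2.cvtColor(im,cv2.COLOR_RGB2HSV)
    print('foot col',hsv[s[1]+6,s[0]-12:s[0]+13:6].tolist(),'bench',hsv[s[1]+25,s[0]].tolist(),'btn',hsv[sw[1],sw[0]].tolist())
    c=None
    for lo in [(5,130,70),(5,130,90),(5,130,110)]:
        m.LO=lo
        try: w,c=foot(n,im,i,s,0,n)
        except Exception as e: print(lo,'none')
    if n=='scene':
        mm=cv2.inRange(hsv,(0,0,150),(40,255,255)); a=np.zeros_like(mm); a[252:298,215:280]=mm[252:298,215:280]
        cs=max(cv2.findContours(a,0,1)[0],key=cv2.contourArea)
        p=np.array([onz(i,*q[0])[:2] for q in cs]); r=least_squares(lambda c:np.hypot(*(p-c[:2]).T)-c[2],[*p.mean(0),.05])
        print('mark',r.x,np.std(r.fun))
    u,v=sw; mm=cv2.inRange(hsv,(0,0,30),(180,110,150)); a=np.zeros_like(mm); a[v-9:v+9,u-11:u+11]=mm[v-9:v+9,u-11:u+11]
    cs=max(cv2.findContours(a,0,1)[0],key=cv2.contourArea); x,y,ww,hh=cv2.boundingRect(cs); print('btn',x,y,ww,hh,onz(i,x+ww/2-.5,y+hh/2-.5,.021))
    for k,q in dict(scene=dict(cup=(271,325),jar=(221,353),dopa=(302,298),dopb=(442,222),squat=(406,240),pinkA=(295,203),pinkB=(326,184),bur_b0=(356,302),bur_b1=(422,276)),side=dict(cup=(280,200),dopa=(278,217),dopb=(205,342),squat=(235,296),pinkA=(398,268),pinkB=(404,306)))[n].items(): print(n,k,np.round(onz(i,*q,.01)[:2],3))
    im2=im[:,:,::-1].copy()
    if c is not None:
      for t in np.linspace(0,6.28,40):
        q=proj(i,[c[0]+.034*np.cos(t),c[1]+.034*np.sin(t),0]); im2[int(q[1]),int(q[0])]=(0,255,0)
    T.append(im2[190:310,215:385] if n=='scene' else im2[190:310,220:390])
cv2.imwrite('pics/crop.png',cv2.resize(np.vstack(T),(425,600),interpolation=cv2.INTER_CUBIC))
E
python3 go.py
```

```text
foot col [[10, 130, 104], [11, 126, 103], [11, 129, 99], [11, 133, 109], [10, 129, 89]] bench [9, 140, 146] btn [15, 42, 189]
scene foot [0.54984999 0.09350479] rms 0.010464400478716935 42 310 357
scene foot [0.54984999 0.09350479] rms 0.010464400478716935 42 310 357
scene foot [0.54984999 0.09350479] rms 0.010464400478716935 42 310 357
mark [ 0.54748558 -0.14886067  0.06349562] 0.009251584309366186
btn 352 268 12 5 [0.70110549 0.03784121 0.021     ]
scene cup [ 0.695 -0.184]
scene jar [ 0.688 -0.293]
scene dopa [ 0.68  -0.096]
scene dopb [0.708 0.305]
scene squat [0.696 0.193]
scene pinkA [0.426 0.067]
scene pinkB [0.416 0.177]
scene bur_b0 [ 0.757 -0.015]
scene bur_b1 [0.794 0.142]
foot col [[13, 166, 120], [12, 171, 122], [13, 167, 122], [11, 162, 135], [12, 163, 139]] bench [10, 171, 152] btn [17, 45, 188]
side foot [0.52510674 0.1313196 ] rms 0.005501757792635995 42 316 363
side foot [0.52510674 0.1313196 ] rms 0.005501757792635995 42 316 363
side foot [0.52510674 0.1313196 ] rms 0.005501757792635995 42 316 363
btn 249 246 14 7 [0.68962559 0.06358363 0.021     ]
side cup [ 0.691 -0.178]
side dopa [ 0.678 -0.093]
side dopb [0.704 0.313]
side squat [0.692 0.198]
side pinkA [0.421 0.068]
side pinkB [0.413 0.18 ]
```

View pics/crop.png

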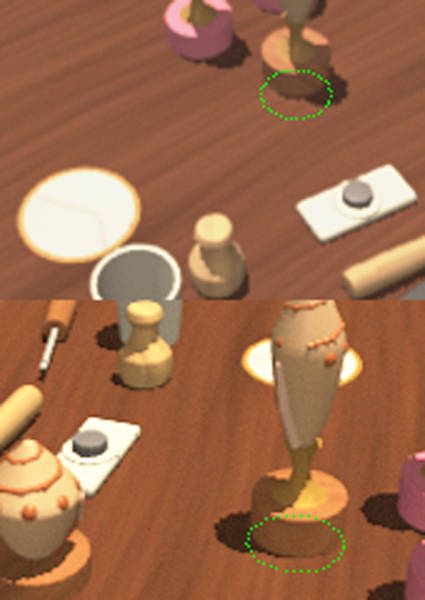

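Run:
```python
from m import *
g={}
for n,d in dict(scene=dict(foot=(332.9,208.3,.032),btn=(357.7,265.1,.022),btnbase=(357,271,0),dopa=(301,301,.01)),side=dict(foot=(339.5,267.1,.032),btn=(255.9,244.7,.022))).items():
    i=bot.camera_info(n); im=cv2.imread(f'pics/{n}0.png')
    for k,q in d.items(): print(n,k,np.round(onz(i,*q),4))
    h=cv2.cvtColor(im,cv2.COLOR_BGR2HSV)
    if n=='scene':
        print(h[275,210:290:6].tolist()); print(h[265,340:376:4].tolist()); print(h[200:232:3,333].tolist())
        a=np.zeros(h.shape[:2],np.uint8); a[252:300,215:280]=cv2.inRange(h,(0,0,170),(40,95,255))[252:300,215:280]
        cs=max(cv2.findContours(a,0,1)[0],key=cv2.contourArea)
        p=np.array([onz(i,*q[0])[:2] for q in cs]); r=least_squares(lambda c:np.hypot(*(p-c[:2]).T)-c[2],[*p.mean(0),.05],loss='soft_l1',f_scale=.001)
        print('mark',r.x,np.std(r.fun))
    # switch box axis: white low-sat blob
    u,v=(357,271) if n=='scene' else (257,250)
    a=np.zeros(h.shape[:2],np.uint8); a[v-16:v+16,u-26:u+26]=cv2.inRange(h,(0,0,90),(180,70,255))[v-16:v+16,u-26:u+26]
    cs=max(cv2.findContours(a,0,1)[0],key=cv2.contourArea); b=cv2.boxPoints(cv2.minAreaRect(cs)); print(n,'box',[np.round(onz(i,*q)[:2],3).tolist() for q in b])
```

```text
scene foot [0.5217 0.1144 0.032 ]
scene btn [0.6915 0.0468 0.022 ]
scene btnbase [0.6899 0.0474 0.    ]
scene dopa [ 0.6846 -0.1026  0.01  ]
[[9, 136, 146], [9, 137, 141], [13, 148, 212], [25, 18, 246], [23, 17, 247], [24, 17, 247], [24, 17, 247], [22, 24, 245], [24, 15, 247], [24, 17, 247], [16, 144, 236], [9, 139, 138], [9, 136, 135], [9, 137, 136]]
[[9, 141, 147], [9, 132, 147], [21, 55, 239], [16, 50, 216], [12, 41, 181], [13, 42, 178], [23, 27, 246], [26, 14, 247], [26, 15, 247]]
[[15, 129, 109], [16, 127, 110], [16, 134, 118], [16, 134, 135], [16, 135, 136], [14, 135, 117], [11, 139, 147], [11, 128, 106], [12, 138, 105], [11, 135, 106], [9, 140, 144]]
mark [ 0.54424116 -0.15205471  0.04910408] 0.0006744831106377413
scene box [[0.656, 0.005], [0.673, 0.114], [0.722, 0.092], [0.704, -0.013]]
side foot [0.5258 0.1159 0.032 ]
side btn [0.6922 0.0496 0.022 ]
side box [[0.723, 0.056], [0.71, -0.051], [0.664, -0.004], [0.681, 0.095]]
```

Emit:
step_arm(targets="0 0 0 0.16 0 0 -0.3; 0 0.4 -0.2 0.16 0 0 -1; 0 0.4 -0.2 0.16 0 0 -1; 0 0.4 -0.2 0.16 0 0 -1; 0 0.4 -0.2 0.16 0 0 -1; 0 0.4 -0.2 0.16 0 0 -1; 0 0.4 -0.2 0.16 0 0 -1; 0 0.4 -0.2 0.16 0 0 -1; 0 0.4 -0.2 0.16 0 0 -1; 0 0.4 -0.2 0.16 0 0 -1")

```text
clock: 0.93
eef_pos: [0.3842, 0.3646, 0.3107]
tool_rot: [0.549, 0.836, -0.001, -0.0]
ft_force: [-0.6, -0.2, 0.4]
grip_width: 0.0425
grasp_force: 0.0
```

```bash
cat > plan.py <<'E'
import sys; from h import *
from scipy.spatial.transform import Rotation as R
o=bot.get_obs(); 
def want(p,th,d=(.075,-.997)):
    d=np.array([*d,0])/np.hypot(*d); t=np.radians(th)
    z=d*np.sin(t)+np.array([0,0,-np.cos(t)]); y=np.array([-d[1],d[0],0]); 
    Rt=R.from_matrix(np.c_[np.cross(y,z),y,z]); rv=(Rt*R.from_quat(o['tool_rot']).inv()).as_rotvec()/(np.pi/4)
    print('t',round(o['clock'],2),'tcp',np.round(o['eef_pos'],4),'F',np.round(o['ft_force'],2),'w',round(o['grip_width'],4),'j',np.round(o['joint_pos'],2))
    print('shift',np.round((np.array(p)-o['eef_pos'])/.5,4),'turn',np.round(rv,4))
if __name__=='__main__':
    a=list(map(float,sys.argv[1:])); want(a[:3],a[3],a[4:6] if len(a)>5 else (.075,-.997))
E
python3 plan.py .517 .21 .30 35
```

```text
t 0.93 tcp [0.3842 0.3646 0.3107] F [-0.58 -0.18  0.37] w 0.0425 j [0.76 0.29 0.27 1.56 0.   1.92]
shift [ 0.2655 -0.3091 -0.0213] turn [-0.7581 -0.1886 -0.4091]
```

Emit:
step_arm(targets="0 0.26 -0.31 -0.02 -0.76 -0.19 -0.41; 0 0.26 -0.31 -0.02 -0.76 -0.19 -0.41; 0 0.26 -0.31 -0.02 -0.76 -0.19 -0.41; 0 0.26 -0.31 -0.02 -0.76 -0.19 -0.41; 0 0.26 -0.31 -0.02 -0.76 -0.19 -0.41; 0 0.26 -0.31 -0.02 -0.76 -0.19 -0.41; 0 0.26 -0.31 -0.02 -0.76 -0.19 -0.41; 0 0.26 -0.31 -0.02 -0.76 -0.19 -0.41; 0 0.26 -0.31 -0.02 -0.76 -0.19 -0.41; 0 0.26 -0.31 -0.02 -0.76 -0.19 -0.41")

```text
clock: 1.77
eef_pos: [0.5143, 0.2104, 0.3026]
tool_rot: [0.648, 0.699, -0.203, 0.222]
ft_force: [-0.9, 0.0, 0.1]
grip_width: 0.0427
grasp_force: 0.0
```

```bash
python3 plan.py .517 .205 .012 35
python3 - <<'E'
from h import *
a,_=grab('scene','s1.png');b,_=grab('side','d1.png')
cv2.imwrite('pics/both1.png',cv2.resize(np.vstack([a[0:320,100:560],b[0:400,180:640]])[:,:,::-1],(383,600)))
E
```

```text
t 1.77 tcp [0.5143 0.2104 0.3026] F [-0.94  0.01  0.12] w 0.0427 j [ 0.65  0.59  0.56  1.9  -0.5   2.24]
shift [ 0.0054 -0.0107 -0.5813] turn [-0.0013  0.0055 -0.0025]
```

View pics/both1.png

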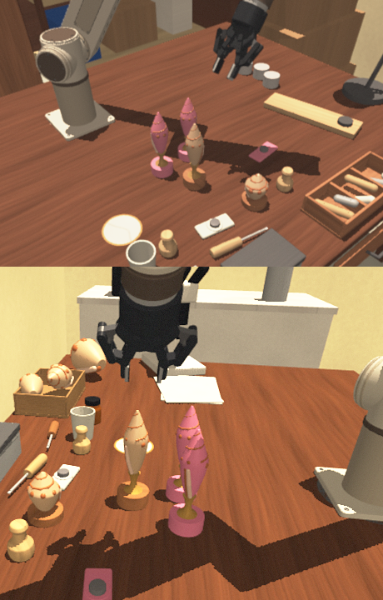

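Emit:
step_arm(targets="0 0.006 -0.01 -0.08 0 0 0; 0 0.006 -0.01 -0.16 0 0 0; 0 0.006 -0.01 -0.24 0 0 0; 0 0.006 -0.01 -0.32 0 0 0; 0 0.006 -0.01 -0.40 0 0 0; 0 0.006 -0.01 -0.47 0 0 0; 0 0.006 -0.01 -0.52 0 0 0; 0 0.006 -0.01 -0.55 0 0 0; 0 0.006 -0.01 -0.57 0 0 0; 0 0.006 -0.01 -0.58 0 0 0")

```text
clock: 2.7
eef_pos: [0.5175, 0.2044, 0.0107]
tool_rot: [0.649, 0.699, -0.204, 0.222]
ft_force: [-0.6, 0.6, 0.1]
grip_width: 0.0426
grasp_force: 0.0
```

```bash
python3 plan.py .5275 .155 .011 35
python3 - <<'E'
from h import *
a,_=grab('scene','s2.png');b,_=grab('side','d2.png')
cv2.imwrite('pics/both2.png',cv2.resize(np.hstack([a[80:290,220:480],b[100:310,240:500]])[:,:,::-1],(800,323)))
E
```

```text
t 2.7 tcp [0.5175 0.2044 0.0107] F [-0.63  0.59  0.1 ] w 0.0426 j [ 0.64  0.79  0.13  1.27 -0.51  2.23]
shift [ 0.0199 -0.0987  0.0005] turn [ 0.002   0.0027 -0.0001]
```

View pics/both2.png

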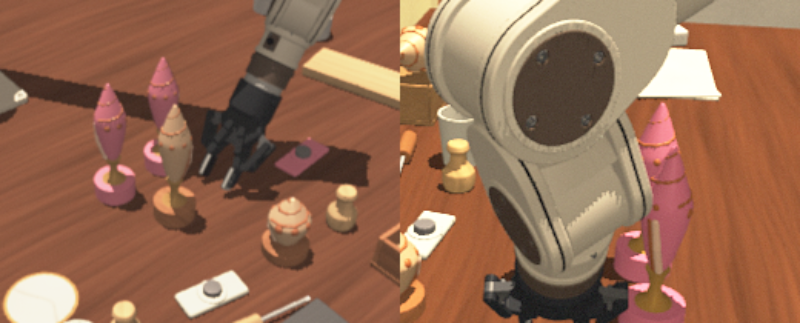

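Emit:
step_arm(targets="0 0.003 -0.02 0 0 0 0; 0 0.005 -0.04 0 0 0 0; 0 0.006 -0.06 0 0 0 0; 0 0.006 -0.07 0 0 0 0; 0 0.006 -0.076 0 0 0 0; 0 0.006 -0.082 0 0 0 0; 0 0.006 -0.088 0 0 0 0; 0 0.006 -0.092 0 0 0 0; 0 0.006 -0.096 0 0 0 0; 0 0.006 -0.1 0 0 0 0")

```text
clock: 3.63
eef_pos: [0.5209, 0.1546, 0.0112]
tool_rot: [0.649, 0.699, -0.204, 0.222]
ft_force: [-0.4, -0.2, -0.9]
grip_width: 0.0426
grasp_force: 0.0
```

```bash
python3 plan.py .545 -.11 .011 35
```

```text
t 3.63 tcp [0.5209 0.1546 0.0112] F [-0.43 -0.16 -0.87] w 0.0426 j [ 0.57  0.74  0.04  1.19 -0.53  2.16]
shift [ 4.820e-02 -5.292e-01 -4.000e-04] turn [ 0.0018  0.0035 -0.0003]
```

Emit:
step_arm(targets="0 0.0003 -0.004 0 0 0 0; 0 0.0006 -0.008 0 0 0 0; 0 0.001 -0.012 0 0 0 0; 0 0.0013 -0.016 0 0 0 0; 0 0.0016 -0.02 0 0 0 0; 0 0.002 -0.024 0 0 0 0; 0 0.0022 -0.028 0 0 0 0; 0 0.0024 -0.032 0 0 0 0; 0 0.0027 -0.036 0 0 0 0; 0 0.003 -0.04 0 0 0 0")

```text
clock: 4.47
eef_pos: [0.5224, 0.1346, 0.0113]
tool_rot: [0.649, 0.699, -0.204, 0.222]
ft_force: [-0.6, 2.4, 0.6]
grip_width: 0.0428
grasp_force: 1.0
```

```bash
python3 plan.py .545 -.11 .011 35;  python3 - <<'E'
from h import *
a,_=grab('scene','s3.png')
cv2.imwrite('pics/c3.png',cv2.resize(a[130:290,220:420][:,:,::-1],(700,560),interpolation=cv2.INTER_CUBIC))
E
```

```text
t 4.47 tcp [0.5224 0.1346 0.0113] F [-0.55  2.37  0.55] w 0.0428 j [ 0.55  0.73  0.    1.15 -0.54  2.13]
shift [ 0.0453 -0.4891 -0.0006] turn [0.0014 0.0034 0.0001]
```

View pics/c3.png

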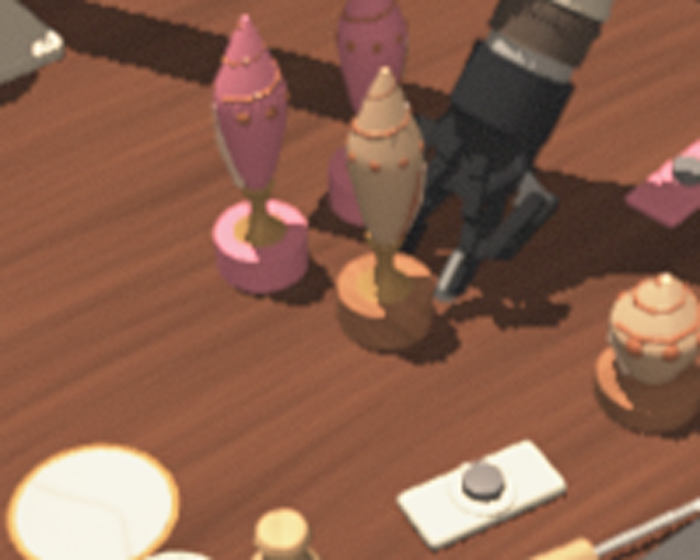

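Emit:
step_arm(targets="0 0.0004 -0.006 0 0 0 0; 0 0.0009 -0.012 0 0 0 0; 0 0.0014 -0.018 0 0 0 0; 0 0.0018 -0.024 0 0 0 0; 0 0.0023 -0.03 0 0 0 0; 0 0.0027 -0.036 0 0 0 0; 0 0.0032 -0.042 0 0 0 0; 0 0.0036 -0.048 0 0 0 0; 0 0.004 -0.054 0 0 0 0; 0 0.0045 -0.06 0 0 0 0")

```text
clock: 5.35
eef_pos: [0.5246, 0.1042, 0.0113]
tool_rot: [0.649, 0.699, -0.204, 0.222]
ft_force: [0.5, 0.8, 0.4]
grip_width: 0.0425
grasp_force: 0.9
```

Emit:
step_arm(targets="0 0.0004 -0.006 0 0 0 0; 0 0.0009 -0.012 0 0 0 0; 0 0.0014 -0.018 0 0 0 0; 0 0.0018 -0.024 0 0 0 0; 0 0.0023 -0.03 0 0 0 0; 0 0.0027 -0.036 0 0 0 0; 0 0.0032 -0.042 0 0 0 0; 0 0.0036 -0.048 0 0 0 0; 0 0.004 -0.054 0 0 0 0; 0 0.0045 -0.06 0 0 0 0")

```text
clock: 6.18
eef_pos: [0.5269, 0.0742, 0.0113]
tool_rot: [0.649, 0.699, -0.204, 0.222]
ft_force: [0.0, 2.4, -0.1]
grip_width: 0.0426
grasp_force: 0.9
```

Run:
```python
from h import *
i=bot.camera_info('scene'); print('before', onz(i,330.0,210.9,.032))
a,_=grab('scene','s4.png'); o=bot.get_obs(); print(o['eef_pos'],o['ft_force'])
cv2.imwrite('pics/c4.png',cv2.resize(a[150:310,200:400][:,:,::-1],(700,560),interpolation=cv2.INTER_CUBIC))
```

```text
before [0.52465553 0.10295928 0.032     ]
[0.52680692 0.0736264  0.01135778] [ 0.56328969  0.862368   -0.21855248]
```

View pics/c4.png

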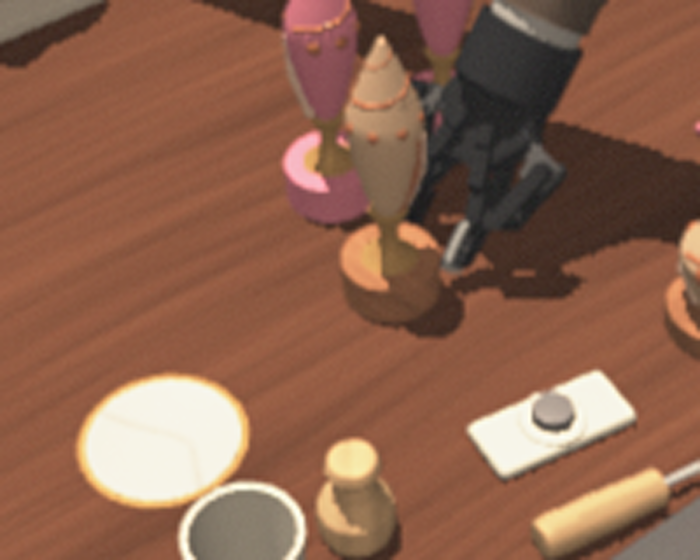

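Emit:
step_arm(targets="0 0.0004 -0.006 0 0 0 0; 0 0.0009 -0.012 0 0 0 0; 0 0.0014 -0.018 0 0 0 0; 0 0.0018 -0.024 0 0 0 0; 0 0.0023 -0.03 0 0 0 0; 0 0.0027 -0.036 0 0 0 0; 0 0.0032 -0.042 0 0 0 0; 0 0.0036 -0.048 0 0 0 0; 0 0.004 -0.054 0 0 0 0; 0 0.0045 -0.06 0 0 0 0")

```text
clock: 7.07
eef_pos: [0.5291, 0.0442, 0.0113]
tool_rot: [0.649, 0.699, -0.204, 0.222]
ft_force: [-0.4, 1.3, 0.0]
grip_width: 0.0423
grasp_force: 0.9
```

Emit:
step_arm(targets="0 0.0004 -0.006 0 0 0 0; 0 0.0009 -0.012 0 0 0 0; 0 0.0014 -0.018 0 0 0 0; 0 0.0018 -0.024 0 0 0 0; 0 0.0023 -0.03 0 0 0 0; 0 0.0027 -0.036 0 0 0 0; 0 0.0032 -0.042 0 0 0 0; 0 0.0036 -0.048 0 0 0 0; 0 0.004 -0.054 0 0 0 0; 0 0.0045 -0.06 0 0 0 0")

```text
clock: 7.9
eef_pos: [0.5314, 0.0143, 0.0113]
tool_rot: [0.649, 0.699, -0.204, 0.222]
ft_force: [0.1, 2.1, 0.8]
grip_width: 0.0424
grasp_force: 0.9
```

Emit:
step_arm(targets="0 0.0004 -0.006 0 0 0 0; 0 0.0009 -0.012 0 0 0 0; 0 0.0014 -0.018 0 0 0 0; 0 0.0018 -0.024 0 0 0 0; 0 0.0023 -0.03 0 0 0 0; 0 0.0027 -0.036 0 0 0 0; 0 0.0032 -0.042 0 0 0 0; 0 0.0036 -0.048 0 0 0 0; 0 0.004 -0.054 0 0 0 0; 0 0.0045 -0.06 0 0 0 0")

```text
clock: 8.73
eef_pos: [0.5336, -0.0157, 0.0113]
tool_rot: [0.649, 0.699, -0.204, 0.222]
ft_force: [-0.7, 2.4, 0.0]
grip_width: 0.0426
grasp_force: 0.9
```

Emit:
step_arm(targets="0 0.0004 -0.006 0 0 0 0; 0 0.0009 -0.012 0 0 0 0; 0 0.0014 -0.018 0 0 0 0; 0 0.0018 -0.024 0 0 0 0; 0 0.0023 -0.03 0 0 0 0; 0 0.0027 -0.036 0 0 0 0; 0 0.0032 -0.042 0 0 0 0; 0 0.0036 -0.048 0 0 0 0; 0 0.004 -0.054 0 0 0 0; 0 0.0045 -0.06 0 0 0 0")

```text
clock: 9.57
eef_pos: [0.5359, -0.0458, 0.0113]
tool_rot: [0.649, 0.699, -0.204, 0.222]
ft_force: [-0.3, 1.6, -0.3]
grip_width: 0.0426
grasp_force: 0.9
```

Run:
```python
from h import *
i=bot.camera_info('scene'); print('before', onz(i,311.2,223.2,.032))
a,_=grab('scene','s5.png'); o=bot.get_obs(); print(o['eef_pos'],o['ft_force'])
cv2.imwrite('pics/c5.png',cv2.resize(a[170:330,190:390][:,:,::-1],(700,560),interpolation=cv2.INTER_CUBIC))
```

```text
before [0.53045529 0.0410608  0.032     ]
[ 0.53585071 -0.04630928  0.01138583] [-0.79455825  1.58227343 -0.27775398]
```

View pics/c5.png

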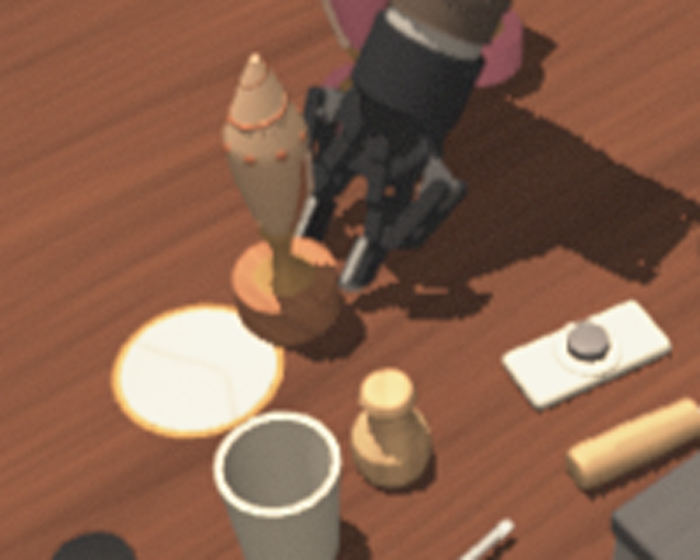

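Emit:
step_arm(targets="0 0.0003 -0.006 0 0 0 0; 0 0.0006 -0.012 0 0 0 0; 0 0.001 -0.018 0 0 0 0; 0 0.0013 -0.024 0 0 0 0; 0 0.0016 -0.03 0 0 0 0; 0 0.002 -0.036 0 0 0 0; 0 0.0023 -0.042 0 0 0 0; 0 0.0026 -0.048 0 0 0 0; 0 0.003 -0.054 0 0 0 0; 0 0.0033 -0.06 0 0 0 0")

```text
clock: 10.45
eef_pos: [0.5375, -0.0757, 0.0113]
tool_rot: [0.649, 0.699, -0.204, 0.222]
ft_force: [0.7, 2.1, 0.0]
grip_width: 0.0431
grasp_force: 0.9
```

Emit:
step_arm(targets="0 0.0003 -0.006 0 0 0 0; 0 0.0006 -0.012 0 0 0 0; 0 0.001 -0.018 0 0 0 0; 0 0.0013 -0.024 0 0 0 0; 0 0.0016 -0.03 0 0 0 0; 0 0.002 -0.036 0 0 0 0; 0 0.0023 -0.042 0 0 0 0; 0 0.0026 -0.048 0 0 0 0; 0 0.003 -0.053 0 0 0 0; 0 0.003 -0.058 0 0 0 0")

```text
clock: 11.28
eef_pos: [0.5391, -0.1047, 0.0113]
tool_rot: [0.649, 0.699, -0.204, 0.222]
ft_force: [0.1, 1.7, -0.5]
grip_width: 0.0426
grasp_force: 0.9
```

Run:
```python
from h import *
i=bot.camera_info('scene'); print('before', onz(i,271.5,248.6,.032))
a,_=grab('scene','s6.png'); o=bot.get_obs(); print(o['eef_pos'],o['ft_force'])
cv2.imwrite('pics/c6.png',cv2.resize(a[200:320,190:340][:,:,::-1],(750,600),interpolation=cv2.INTER_CUBIC))
```

```text
before [ 0.5402566  -0.07828501  0.032     ]
[ 0.53897883 -0.10518973  0.01136745] [0.33406113 1.06800591 0.24565867]
```

View pics/c6.png

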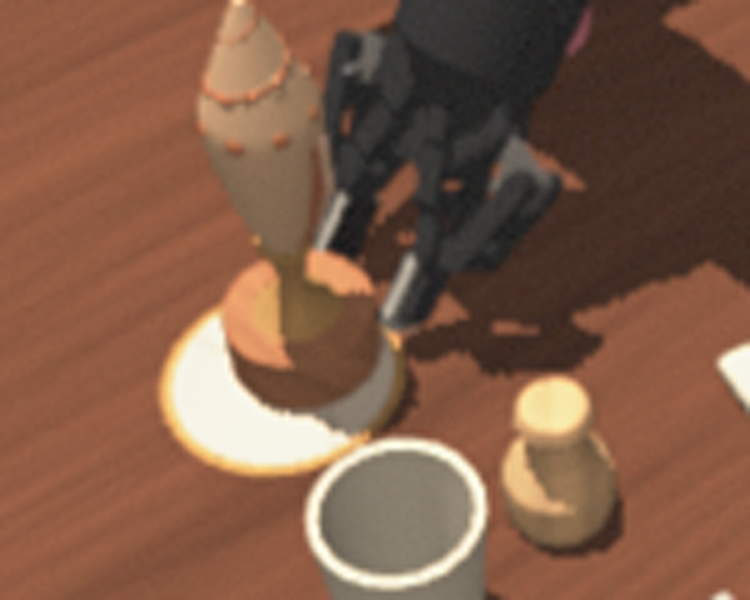

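Emit:
step_arm(targets="0 0.0003 -0.005 0 0 0 0; 0 0.0005 -0.01 0 0 0 0; 0 0.0008 -0.015 0 0 0 0; 0 0.001 -0.019 0 0 0 0; 0 0.0012 -0.023 0 0 0 0; 0 0.0014 -0.026 0 0 0 0; 0 0.0014 -0.028 0 0 0 0; 0 0.0014 -0.028 0 0 0 0")

```text
clock: 12.0
eef_pos: [0.5397, -0.1188, 0.0113]
tool_rot: [0.649, 0.699, -0.204, 0.222]
ft_force: [-0.1, 1.6, 0.5]
grip_width: 0.0428
grasp_force: 0.6
```

Run:
```python
from h import *
i=bot.camera_info('scene'); print('before', onz(i,249.5,261.1,.032))
a,_=grab('scene','s7.png'); o=bot.get_obs(); print(o['eef_pos'],o['ft_force'])
b=a.copy()
h=cv2.cvtColor(a,cv2.COLOR_RGB2HSV)
# bottom-front edge of foot against marble, per column
pts=[]
for c in range(228,262):
    col=h[268:298,c]; w=np.where(col[:,1]>100)[0]
    w=w[w<20]
    if len(w):
        pts.append((c,268+w.max()))
print(pts)
c=np.array([.5440,-.152])
for r,z in((.034,0),(.034,.032),(.054,0)):
  for t in np.linspace(0,6.28,60):
    q=proj(i,[c[0]+r*np.cos(t),c[1]+r*np.sin(t),z]); b[int(round(q[1])),int(round(q[0]))]=(0,255,0)
cv2.imwrite('pics/c7.png',cv2.resize(np.vstack([a[230:300,205:300],b[230:300,205:300]])[:,:,::-1],(407,600),interpolation=cv2.INTER_CUBIC))
```

```text
before [ 0.54132715 -0.13674919  0.032     ]
[ 0.53971132 -0.11867739  0.01135646] [ 0.08304999  0.05857783 -0.51800124]
[(229, np.int64(269)), (230, np.int64(272)), (231, np.int64(274)), (232, np.int64(278)), (233, np.int64(279)), (234, np.int64(280)), (235, np.int64(281)), (236, np.int64(282)), (237, np.int64(282)), (238, np.int64(283)), (239, np.int64(283)), (240, np.int64(284)), (241, np.int64(284)), (242, np.int64(284)), (243, np.int64(284)), (244, np.int64(284)), (245, np.int64(284)), (246, np.int64(284)), (247, np.int64(284)), (248, np.int64(284)), (249, np.int64(283)), (250, np.int64(283)), (251, np.int64(283)), (252, np.int64(282)), (253, np.int64(282)), (254, np.int64(281)), (255, np.int64(280)), (256, np.int64(279)), (257, np.int64(279)), (258, np.int64(277)), (259, np.int64(276)), (260, np.int64(272)), (261, np.int64(287))]
```

View pics/c7.png

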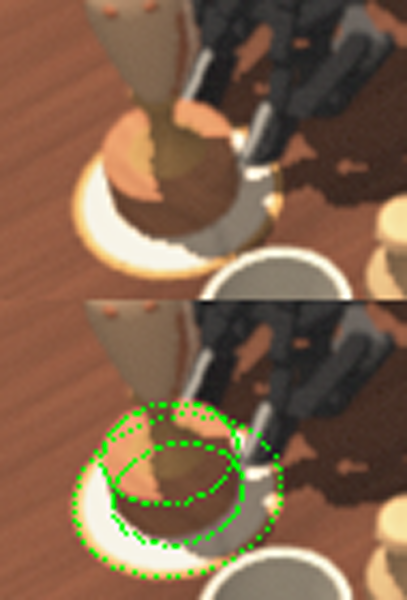

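Emit:
step_arm(targets="0 0 0.006 0 0 0 0; 0 -0.001 0.016 0 0 0 0; 0 -0.003 0.036 0 0 0 0; 0 -0.005 0.06 0 0 0 0; 0 -0.008 0.1 0 0 0 0; 0 -0.008 0.12 0.04 0 0 0; 0 -0.008 0.12 0.12 0 0 0; 0 -0.008 0.12 0.2 0 0 0; 0 -0.008 0.12 0.28 0 0 0; 0 -0.008 0.12 0.36 0 0 0")

```text
clock: 12.88
eef_pos: [0.5352, -0.0575, 0.1931]
tool_rot: [0.648, 0.699, -0.204, 0.222]
ft_force: [0.3, 0.2, -0.9]
grip_width: 0.0431
grasp_force: 0.0
```

Emit:
step_arm(targets="-1 0 0 0.08 0 0 0; -1 0 0 0.16 0 0 0; -1 0 0 0.2 0 0 0; -1 0 0 0.2 0 0 0")

```text
clock: 13.22
eef_pos: [0.538, -0.0574, 0.2976]
tool_rot: [0.65, 0.698, -0.2, 0.225]
ft_force: [0.1, 0.5, 0.2]
grip_width: 0.0001
grasp_force: 0.0
```

```bash
python3 plan.py .692 .048 .2 0
```

```text
t 13.22 tcp [ 0.538  -0.0574  0.2976] F [0.07 0.52 0.24] w 0.0001 j [ 0.22  0.32  0.14  1.48 -0.61  1.75]
shift [ 0.3081  0.2108 -0.1952] turn [0.7759 0.0759 0.0045]
```

Emit:
step_arm(targets="-1 0.3 0.21 0 0.77 0.07 0; -1 0.3 0.21 0 0.77 0.07 0; -1 0.3 0.21 0 0.77 0.07 0; -1 0.3 0.21 0 0.77 0.07 0; -1 0.3 0.21 0 0.77 0.07 0; -1 0.3 0.21 -0.2 0.77 0.07 0; -1 0.3 0.21 -0.2 0.77 0.07 0; -1 0.3 0.21 -0.3 0.77 0.07 0; -1 0.3 0.21 -0.3 0.77 0.07 0; -1 0.3 0.21 -0.3 0.77 0.07 0")

```text
clock: 14.05
eef_pos: [0.6799, 0.0469, 0.1313]
tool_rot: [0.679, 0.734, -0.011, -0.006]
ft_force: [-0.6, -1.4, -0.7]
grip_width: -0.0002
grasp_force: 0.0
```

```bash
python3 plan.py .692 .048 .03 0
python3 - <<'E'
from h import *
i=bot.camera_info('wrist'); a=bot.camera('wrist'); h=cv2.cvtColor(a,cv2.COLOR_RGB2HSV)
print('proj',proj(i,[.692,.048,.022]),i['cx'],np.round(np.array(i['pose'])[:3,3],3))
u,v=map(int,proj(i,[.692,.048,.022]))
if 0<u<640 and 0<v<480:
    m=cv2.inRange(h,(0,0,20),(180,60,200)); print(h[v,max(0,u-60):u+60:10].tolist())
    n,l,s,c=cv2.connectedComponentsWithStats(m)
    for k in range(1,n):
        if s[k,4]>300: print(s[k].tolist(),np.round(onz(i,*c[k],.022),4))
E
```

```text
t 14.05 tcp [0.6799 0.0469 0.1313] F [-0.56 -1.42 -0.74] w -0.0002 j [ 0.07  0.68  0.43  1.35 -0.01  1.57]
shift [ 0.0243  0.0023 -0.2027] turn [ 0.0092 -0.0307 -0.002 ]
proj (np.float64(346.9387694457252), np.float64(230.29943202674258)) 324.3286542098224 [0.677 0.128 0.275]
[[11, 143, 109], [10, 144, 110], [10, 145, 116], [22, 62, 209], [23, 61, 223], [18, 43, 130], [16, 44, 132], [18, 43, 130], [18, 43, 130], [22, 59, 223], [11, 149, 113], [10, 147, 109]]
[469, 129, 44, 91, 866] [0.7774 0.0925 0.022 ]
[11, 164, 629, 316, 81358] [ 0.7521 -0.0679  0.022 ]
[328, 209, 43, 43, 1439] [0.6933 0.0484 0.022 ]
```

Emit:
step_arm(targets="-1 0.025 0.002 -0.06 0.009 -0.03 0; -1 0.025 0.002 -0.12 0.009 -0.03 0; -1 0.025 0.002 -0.16 0.009 -0.03 0; -1 0.025 0.002 -0.18 0.009 -0.03 0; -1 0.025 0.002 -0.2 0.009 -0.03 0; -1 0.025 0.002 -0.2 0.009 -0.03 0")

```text
clock: 14.6
eef_pos: [0.6983, 0.0479, 0.0411]
tool_rot: [0.68, 0.734, 0.006, 0.006]
ft_force: [-0.4, 0.3, -0.5]
grip_width: 0.0002
grasp_force: 0.0
```

```bash
python3 plan.py .6925 .048 .022 0
```

```text
t 14.6 tcp [0.6983 0.0479 0.0411] F [-0.41  0.32 -0.52] w 0.0002 j [0.07 0.75 0.31 1.12 0.   1.56]
shift [-0.0117  0.0003 -0.0382] turn [-0.0015  0.0215 -0.0017]
```

Emit:
step_arm(targets="-1 -0.011 0 0 0 0.021 0; -1 -0.011 0 -0.01 0 0.021 0; -1 -0.011 0 -0.02 0 0.021 0; -1 -0.011 0 -0.03 0 0.021 0; -1 -0.011 0 -0.034 0 0.021 0; -1 -0.011 0 -0.037 0 0.021 0; -1 -0.011 0 -0.04 0 0.021 0; -1 -0.011 0 -0.042 0 0.021 0; -1 -0.011 0 -0.044 0 0.021 0; -1 -0.011 0 -0.044 0 0.021 0")

```text
clock: 15.43
eef_pos: [0.6926, 0.0475, 0.0195]
tool_rot: [0.68, 0.734, 0.001, -0.0]
ft_force: [-2.5, 0.2, 3.4]
grip_width: -0.0002
grasp_force: 1.4
```

Button contact is made (3.4 N). I'll press on in 0.5 mm steps.

Emit:
step_arm(targets="-1 0 0 -0.001 0 0 0; -1 0 0 -0.002 0 0 0; -1 0 0 -0.003 0 0 0; -1 0 0 -0.004 0 0 0; -1 0 0 -0.005 0 0 0; -1 0 0 -0.006 0 0 0; -1 0 0 -0.006 0 0 0")

```text
clock: 16.02
eef_pos: [0.6928, 0.0475, 0.0164]
tool_rot: [0.68, 0.734, 0.001, -0.0]
ft_force: [-2.6, -0.2, 4.5]
grip_width: 0.0001
grasp_force: 2.3
```

Emit:
step_arm(targets="-1 0 0 -0.001 0 0 0; -1 0 0 -0.002 0 0 0; -1 0 0 -0.003 0 0 0; -1 0 0 -0.004 0 0 0; -1 0 0 -0.004 0 0 0; -1 0 0 -0.004 0 0 0")

```text
clock: 16.52
eef_pos: [0.6928, 0.0475, 0.0161]
tool_rot: [0.68, 0.734, 0.001, 0.0]
ft_force: [-5.9, 0.0, 11.1]
grip_width: -0.0001
grasp_force: 5.6
```

Emit:
step_arm(targets="-1 0 0 -0.001 0 0 0; -1 0 0 -0.002 0 0 0; -1 0 0 -0.002 0 0 0")

```text
clock: 16.77
eef_pos: [0.6928, 0.0476, 0.0159]
tool_rot: [0.68, 0.734, 0.001, 0.0]
ft_force: [-6.2, -0.9, 14.0]
grip_width: -0.0001
grasp_force: 7.5
```

Emit:
step_arm(targets="-1 0 0 0.01 0 0 0; -1 0 0 0.03 0 0 0; -1 0 0 0.07 0 0 0; -1 0 0 0.15 0 0 0; -1 0 0 0.23 0 0 0; -1 0 0 0.31 0 0 0; -1 0 0 0.39 0 0 0; -1 0 0 0.42 0 0 0; -1 0 0 0.42 0 0 0; -1 0 0 0.42 0 0 0")

```text
clock: 17.6
eef_pos: [0.6939, 0.0477, 0.2247]
tool_rot: [0.68, 0.734, 0.002, 0.001]
ft_force: [0.3, -0.9, -0.9]
grip_width: -0.0001
grasp_force: 0.0
```

Run:
```python
from h import *
# compare undisturbed regions & check foot edge still as before
a,i=grab('scene','s9.png'); s0=cv2.imread('pics/scene0.png')[:,:,::-1]; s7=cv2.imread('pics/s7.png')[:,:,::-1]
for k,(u,v) in dict(cup=(271,313),jar=(220,345),dopa=(302,293),dopb=(443,215),squat=(406,235),pinkA=(294,175),pinkB=(325,150),bura=(305,345),burb=(385,290),sw=(358,270)).items():
    print(k,round(float(np.abs(a[v-15:v+15,u-12:u+12].astype(int)-s0[v-15:v+15,u-12:u+12]).mean()),1),end='; ')
print('foot',np.abs(a[255:290,225:262].astype(int)-s7[255:290,225:262]).mean()); o=bot.get_obs(); print(o['eef_pos'],o['joint_vel'],o['clock'])
```

```text
cup 1.3; jar 1.8; dopa 1.3; dopb 1.3; squat 1.4; pinkA 16.4; pinkB 24.7; bura 1.4; burb 41.0; sw 74.7; foot 3.0303732303732303
[0.69284691 0.04757265 0.22244523] [-0.0003768   0.02408044 -0.04196422  0.00119179 -0.00175923  0.00014403] 17.65
```

Run:
```python
from h import *
for n,(x0,x1,y0,y1) in dict(scene=(270,345,110,215),side=(375,430,160,325)).items():
    im=bot.camera(n)[:,:,::-1]
    for j in (cv2.imread(f'pics/{n}0.png'),im):
        h=cv2.cvtColor(np.ascontiguousarray(j),cv2.COLOR_BGR2HSV)[y0:y1,x0:x1]
        m=cv2.inRange(h,(150,50,60),(180,255,255))|cv2.inRange(h,(0,60,60),(4,130,255)); print(n,cv2.boundingRect(m),cv2.countNonZero(m))
o=bot.get_obs();print(o['joint_vel'].round(3) if hasattr(o['joint_vel'],'round') else o['joint_vel']); print(bot.job_done())
```

```text
scene (10, 7, 57, 97) 1922
scene (3, 7, 67, 98) 2218
side (3, 7, 52, 158) 3862
side (3, 7, 52, 158) 3891
[ 0.003  0.006 -0.003  0.001 -0.     0.   ]
the job is handed in; nothing more can be done
None
```

I pushed the tall shell upright into the brass-edged circle, with its foot about 15 mm inside the brass edge. I then pressed the white switch down to its hard stop, released it, lifted the arm clear and handed the job in at about 18 s; the bystanders I could see had not moved, but the arm hid burin_b in the last picture.

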